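Slide the pusher block through the spring gate and crank the vise shut on it

TASK

Slide the white pusher block along the table, without lifting it, in through the orange spring gate of the vise until it lies fully home against the end stop and the gate has swung shut behind it. Then turn the crank clockwise until the jaw clamps the block firmly against the fixed jaw, its spring-loaded face clearly pressed in. Leave the jar, the tub and the shaker where they stand.

Things in the scene. Friction and masses are not known exactly. Their poses are not given: they have to be found in the camera images.
- pusher_block: White square nylon block with rows of short pegs on top, 83 x 83 x 16 mm (pegs included; acts as a solid slab), about 0.12 kg, lying flat on the table in front of the gate, on the far side of the gate's centre line or near it. Origin: centre of its underside; z up; x and y along its sides. Too wide to grip across; slide it.
- vise: Grey vise station, bolted to the table, 200 mm long, 235 mm deep, walls and jaws at most 36 mm high (gearbox under the crank 46 mm). Origin: on the table, middle of the gate. x: the way in, gate (x = 0) to end stop; y: to the far side (away from the robot), where the crank is; z up. No floor: the block slides on the table. Gate opening y -54 to 54 mm; flared mouth from x = -35 mm.
- end_stop (a point): Middle of the face of the grey end stop, 14 mm above the table: at x = 147, y = 0 mm of the vise. A block that is home touches it, its centre then at x = 105 mm.
- fixed_jaw (a point): Middle of the steel face of the fixed jaw on the near side, 14 mm above the table: x = 105, y = -52 mm of the vise; the face runs from x = 66 to 146 mm. The face of the moving jaw opposite (x 62 to 142 mm) lies at y = 62 mm minus 4 mm per rad of crank angle. A clamped block has its centre at y = -10 mm.
- gate_near (a joint): Orange gate leaf hinged on the near post (y = -59 mm of the vise), 57 mm long, its top 29 mm up; rad; 0 shut, up to 1.5 swung inwards to +x of the vise. Opens inwards only; a weak spring (under 1 N at its tip) shuts it. Nothing spans the gate above: fingers can follow the block through and then lift out.
- gate_far (a joint): The other orange leaf, hinged on the far post (y = +59 mm), alike; 0 shut, grows as it swings inwards.
- crank (a joint): Crank angle in rad, grows clockwise seen from above; 0 jaw fully open, 9.25 end of travel. At 0 the arm points along +x of the vise. Each rad moves the jaw 4 mm towards the fixed jaw; it meets a block that is in place at about 7.7 rad. The crank stays where it is left; it needs about 3 N at the knob, up to 5 N while clamping.
- knob_centre (a point): Centre of the upright black crank knob, 24 mm diameter, from 63 to 103 mm above the table, 45 mm from the crank's axis; it spins freely on its pin. The steel arm below it ends at 63 mm, the hub on the axis at 64 mm.
- crank_axis (a point): Point on the vertical axis of the crank, 83 mm above the table (105, 137 mm in the frame of the vise).
- pad (a joint): How far the spring-loaded steel face of the moving jaw is pressed back into the blue jaw, m: 0 free, 0.006 with the block clamped and the crank at the end of its travel. Spring 2.5 N per mm after a preload of 5 N.
- red_jar: Bystander: spice jar with a red cap, 44 mm diameter, 98 mm tall, beside the mouth of the vise on the far side. Origin: centre of its underside, z up.
- tub: Bystander: white tub, 72 mm diameter, 71 mm tall, beyond the end stop. Origin: centre of its underside, z up.
- shaker: Bystander: salt shaker, 44 mm diameter, 90 mm tall, beyond the crank. Origin: centre of its underside, z up.
Mind the look-alikes: they are no part of the job. Leave any red look-alike of the pusher_block alone.

How it is judged (in metres and radians):
On the way, in this order (a step that is already met when the one before it is completed fails the run):
1. the block, flat on the table, pushes the gate open (x of pusher_block in the frame of vise between -0.05 and 0.09 m and value of joint any of gate_near, gate_far above 0.6 rad), for 0.05 s.
2. the block is home at the end stop behind the shut gate, the jaw not yet clamping it (x of pusher_block in the frame of vise between 0.098 and 0.112 m and value of joint each of gate_near, gate_far below 0.12 rad and value of joint pad below 0.0015 m), for 0.1 s.
At the end, for the whole second after the job is handed in: Block flat, against the end stop (within 7 mm), against the fixed jaw (within 4 mm), square within 0.07 rad; jaw's spring face pressed in over 3 mm; both gate leaves shut within 0.12 rad; block and crank at rest; jar, tub and shaker upright, within 25 mm of their places (x of pusher_block in the frame of vise between 0.098 and 0.112 m and value of joint each of gate_near, gate_far below 0.12 rad and y of pusher_block in the frame of vise between -0.015 and -0.006 m and value of joint pad between 0.003 and 0.0085 m and height (world z) of pusher_block below 0.004 m and angle between pusher_block's own z axis and vertical below 0.06 rad and (angle between the x axis of pusher_block and the x axis of vise, either way round below 0.07 rad or angle between the x axis of pusher_block and the y axis of vise, either way round below 0.07 rad) and linear speed of pusher_block below 0.02 m/s and velocity of joint crank between -0.1 and 0.1 rad/s and distance of each of red_jar, tub, shaker from where it was at the start of the episode below 0.025 m and angle between each of red_jar, tub, shaker's own z axis and vertical below 0.2 rad); the robot touches nothing.
It fails at once if the block is lifted off the table or tipped (height (world z) of pusher_block above 0.015 m or angle between pusher_block's own z axis and vertical above 0.3 rad).
It fails at once if the red-capped spice jar is pushed away or knocked over (distance of red_jar from where it was at the start of the episode above 0.03 m or angle between red_jar's own z axis and vertical above 0.5 rad).
It fails at once if the white tub is pushed away or knocked over (distance of tub from where it was at the start of the episode above 0.03 m or angle between tub's own z axis and vertical above 0.5 rad).
It fails at once if the salt shaker is pushed away or knocked over (distance of shaker from where it was at the start of the episode above 0.03 m or angle between shaker's own z axis and vertical above 0.5 rad).
It also fails if it takes over 70 s, if anything falls off the work surface, if the arm or the gripper's body presses on something with over 40 N, if the wrist force passes 120 N, or if a joint passes its speed limit or range.

ROBOT

A 6-joint arm with a two-finger parallel gripper is mounted at the origin on a cart in front of the work surface, level with it; the furniture and walls round the work are solid. World frame = base frame: x ahead of the robot, y to its left, z up, the work surface at z = 0. Lengths are in mm, angles in rad, forces in N, time in s.
With the tool pointing down it reaches from about 350 to 875 mm from the base axis. Payload 4.2 kg.
Tool frame: the origin (TCP) lies at the very end of the fingers, on their centre line; the grasp point (between the pads) lies arm.grip_point_offset behind it (arm.grip_point_offset is the distance from the TCP to the grasp point, in mm); z points along the fingers, y is the line along which they close (so a half turn about z gives the same grasp; the last joint's range is limited). The gripper opens to 85 mm and grips with 20 to 120 N. Pads are 22 mm wide; open, the fingers measure 114 mm over their backs; the gripper's body (76 mm by 85 mm) begins 54 mm behind the grasp point. The pads swing forward as they close: fully open they stand 13 mm farther back than shut.
Start: joints at [-0.958, 0.385, 0.008, 0, -1.194, -0.259], TCP at [216.555, -586.262, 231.312] pointing down, gripper open.
Joint ranges: [-3.14, 3.14], [-1.21, 2.06], [-1.07, 1.41], [-3.16, 2.05], [-2.99, -0.16], [-3.1, 3.1]. Speed limits (rad/s): [2.79, 2.79, 3.14, 3.14, 3.14, 3.14].

INTERFACE

Orientations are given as a unit quaternion [x, y, z, w].
In Python, from bench import arm, cams, ticket gives the robot as it stands.
- The arm moves only by the tool servo_tool, never from a script. Its argument "commands" is a list that holds one entry, the list of rows, each a list of 7 numbers: the closure in counts, from 0 (fully open) to 255 (shut), then the shift along the tool's x, y, z in m, then the turn, a rotation vector about the tool's x, y, z in degrees. In form: [[[grip, x, y, z, ax, ay, az], ...]]. A call has 1 to 10 rows; each row shifts and turns the commanded pose from where the row before left it, along the tool's axes as they then stand; what a row does not reach is not made up. A row lasts 1/12 s, in which the tool goes at most 41.7 mm and 7.16 degrees, less where a joint would pass 70% of its speed; a pose out of reach is approached as far as the arm can. A call with a gripper value outside its range is refused whole. The fingers move at their own pace and stop on an object; the grip force is fixed at half the most. Time passes only in rows, so rows that do not move let the fingers close. It gives the time, the measured TCP pose, the force, the opening and the grip force at its end, in the units of the state.
- arm.read_state(): the state, without advancing time (a new reading comes with each control period).
- cams.get_image(name): name is "scene" or "top" or "wrist"; returns a dict with "frame" (420x560x3 uint8, blue, green, red), "K" (3x3 intrinsics, pixels), "T" (4x4, takes a point from camera to world coordinates). Camera axes: x right, y up, looking along -z (the intrinsics and any distortion apply to the point x, -y, -z); pixel columns grow to the right and rows downward; lengths in mm; the calibration is good to about 2 mm. A picture is of the moment at which its call begins. There is no depth.
- ticket.job_done(): hands the job in; it is judged then, once.
The state is a dict: "clock": time; "joints": joint angles; "joint_vel": joint speeds; "joint_efforts": joint torques, N m; "position": TCP position; "ee_rot": TCP orientation; "contact_force": force on the tool from outside, world axes, zero at the start; "wrist_torque": the same for the moment, N m; "gripper_width": finger opening in mm; "grasp_force": force on a finger pad.
Only numpy, scipy, OpenCV 4.12 (cv2) and the standard library are available. Lean on these libraries where they do the work, as an engineer would, in place of code of your own. Each camera call takes 0.05 s, during which the arm holds its last target. There are 200 camera calls.

## Working session

There is one attempt and no reset: what is moved stays moved. The work goes in short steps, Python scripts to look and compute and a tool call to move; the robot and the scene stay as the last step left them, time stands still between calls to the robot, and variables do not carry over. Pictures are saved under pics/ and viewed, at most 10 in all, crops included, and the job is handed in when it is done.

Besides the shell and the picture viewer there is one more tool, called as name(argument=value, ...), one argument or row to a line, values as JSON. servo_tool: Moves the arm, as the interface text tells. Its arguments: {"type":"object","properties":{"commands":{"type":"array","items":{"type":"array","items":{"type":"array","items":{"type":"number"}}}}},"required":["commands"]}

```bash
mkdir -p pics; ls; python3 - <<'E'
from bench import arm,cams
import cv2,numpy as np
s=arm.read_state();print(s,arm.grip_point_offset)
for n in("top","scene"):
    d=cams.get_image(n);cv2.imwrite(f"pics/{n}0.png",d["frame"]);print(n,d["K"].tolist(),d["T"].round(3).tolist(),d.keys())
E
```

```text
pics
{'clock': 0.0, 'joints': array([-9.58401168e-01,  3.85603592e-01,  6.61218384e-03, -5.38779477e-04,
       -1.19399928e+00, -2.58586698e-01]), 'joint_vel': array([ 0.0012709 , -0.00065415,  0.00095633, -0.00145838,  0.00013463,
        0.00036791]), 'joint_efforts': array([ 4.22857956e-04, -3.92292666e+01,  1.88401794e+01,  4.18603644e+00,
       -4.57344446e-03, -1.51986745e-05]), 'position': array([ 216.35894705, -585.72486535,  230.18195369]), 'ee_rot': array([-1.75885011e-01,  9.84410075e-01,  1.10040012e-03, -2.35839907e-04]), 'contact_force': array([-0.21426515,  0.03186057,  0.59182138]), 'wrist_torque': array([-0.01040593,  0.06890575,  0.04259442]), 'grasp_force': 0.0, 'gripper_width': 85.32318471280715} 18.700000000000003
top [[416.18874867508504, 0.0, 273.25517979283944], [0.0, 416.18874867508504, 211.90448726941796], [0.0, 0.0, 1.0]] [[-0.055, 0.978, -0.201, 362.46], [-0.998, -0.055, 0.006, -102.592], [-0.005, 0.201, 0.98, 1080.871], [0.0, 0.0, 0.0, 1.0]] dict_keys(['frame', 'K', 'T'])
scene [[547.0097807132536, 0.0, 280.2667792319046], [0.0, 547.0097807132536, 206.08088397673674], [0.0, 0.0, 1.0]] [[-0.777, 0.229, -0.586, -111.329], [-0.629, -0.316, 0.711, 673.636], [-0.022, 0.921, 0.389, 531.135], [0.0, 0.0, 0.0, 1.0]] dict_keys(['frame', 'K', 'T'])
```

View pics/top0.png

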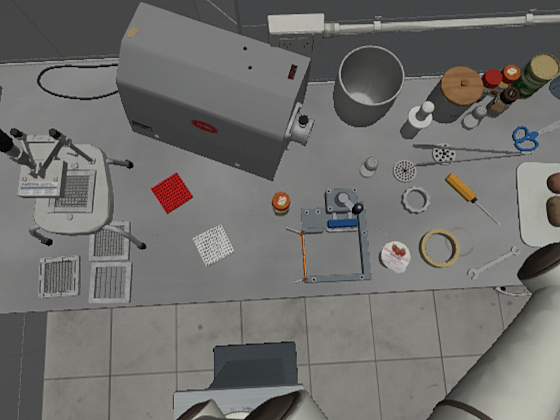

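View pics/scene0.png

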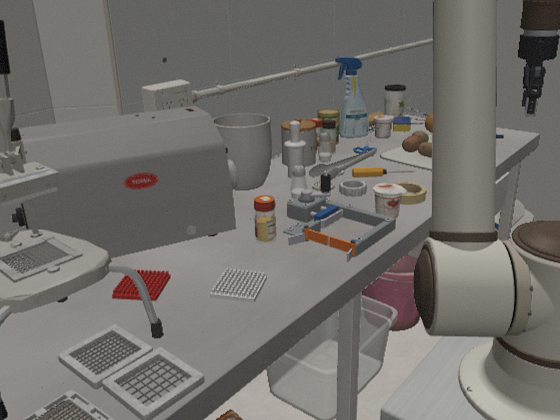

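The top view shows the white block at (213,245), the gate at (304,256), the end stop at about (366,245), the knob at (358,208), the jar at (281,202), the tub at (396,257) and the shaker at (370,165). The scene view agrees. Next I'll measure these points.

```bash
cat > h.py <<'E'
import numpy as np,cv2
from bench import arm,cams
def ray(d,uv,z):
    p=np.linalg.inv(d["K"])@[uv[0],uv[1],1]; v=d["T"][:3,:3]@[p[0],-p[1],-1]; o=d["T"][:3,3]
    return o+v*(z-o[2])/v[2]
def big(m):
    c=cv2.findContours(m.astype(np.uint8),cv2.RETR_EXTERNAL,cv2.CHAIN_APPROX_NONE)[0]
    return max(c,key=cv2.contourArea)
def proj(d,P):
    q=np.linalg.inv(d["T"])@np.r_[P,1]; q=d["K"]@[q[0],-q[1],-q[2]]; return q[:2]/q[2]
E
python3 - <<'E'
from h import *
d=cams.get_image("top");f=d["frame"];hsv=cv2.cvtColor(f,cv2.COLOR_BGR2HSV)
H,S,V=cv2.split(hsv)
def roi(m,x0,x1,y0,y1):
    o=np.zeros_like(m);o[y0:y1,x0:x1]=m[y0:y1,x0:x1];return o
m=roi((V>150)&(S<40),180,250,215,280).astype(np.uint8)
m=cv2.morphologyEx(m,cv2.MORPH_CLOSE,np.ones((5,5)))
r=cv2.minAreaRect(big(m));bp=cv2.boxPoints(r);print("block px",r)
W=np.array([ray(d,p,14) for p in bp]);print(W.round(1).tolist(),W.mean(0).round(1),[np.linalg.norm(W[i]-W[i-1]).round(1) for i in range(4)])
e=W[1]-W[0];print("edge ang",np.degrees(np.arctan2(e[1],e[0])))
m=roi((H>5)&(H<20)&(S>150)&(V>100),292,320,222,290)
r=cv2.minAreaRect(big(m));print("gate",r);bp=cv2.boxPoints(r);print([ray(d,p,29).round(1).tolist() for p in bp])
m=roi((H>100)&(H<125)&(S>120),320,365,210,240)
r=cv2.minAreaRect(big(m));print("blue",r,[ray(d,p,34).round(1).tolist() for p in cv2.boxPoints(r)])
m=roi(V<45,345,372,198,220);r=cv2.boundingRect(big(m));print("knob",r,ray(d,(r[0]+r[2]/2,r[1]+r[3]/2),90).round(1))
c=f[150:300,180:420];cv2.imwrite("pics/crop.png",cv2.resize(c,None,fx=3.3,fy=3.3,interpolation=cv2.INTER_CUBIC))
E
```

```text
block px ((213.00001525878906, 244.50003051757812), (31.304948806762695, 31.75216293334961), 63.43495178222656)
[[525.3, 104.8, 14.0], [558.4, 30.3, 14.0], [483.4, -3.5, 14.0], [451.2, 70.2, 14.0]] [504.6  50.4  14. ] [np.float64(81.7), np.float64(81.5), np.float64(82.2), np.float64(80.4)]
edge ang -65.99737190480865
gate ((302.0, 243.0), (20.0, 4.0), 90.0)
[[519.4, -174.4, 29.0], [518.8, -184.6, 29.0], [467.9, -181.0, 29.0], [468.4, -170.9, 29.0]]
blue ((342.520263671875, 222.78427124023438), (7.480940341949463, 29.56752586364746), 85.91438293457031) [[548.0, -246.5, 34.0], [549.2, -322.2, 34.0], [529.9, -321.7, 34.0], [528.6, -246.3, 34.0]]
knob (352, 203, 11, 15) [ 557.6 -313.4   90. ]
```

View pics/crop.png

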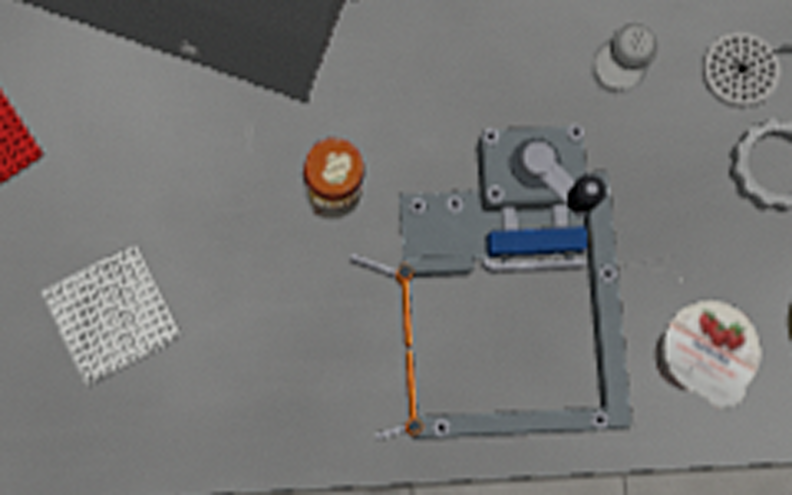

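The crop shows the posts at full-image (302.4,232.1) and (305.5,279.7), the hub at (343.6,197.6) and the knob top at (358.2,208.2). I'll fit the vise frame from these.

```bash
cat >> h.py <<'E'
import json,os
if os.path.exists("v.json"):
    VO,VA=json.load(open("v.json")); VO=np.array(VO)
    VX=np.array([np.cos(VA),np.sin(VA)]);VY=np.array([-np.sin(VA),np.cos(VA)])
    def v2w(x,y): return VO+x*VX+y*VY
    def w2v(p): q=np.array(p[:2])-VO; return np.array([q@VX,q@VY])
E
python3 - <<'E'
from h import *
d=cams.get_image("top")
u=[(302.4,232.1,32),(305.5,279.7,32),(343.6,197.6,64)]
W=np.array([ray(d,a[:2],a[2])[:2] for a in u]);M=np.array([[0,59],[0,-59],[105,137.]])
Wc=W.mean(0);Mc=M.mean(0);A=M-Mc;B=W-Wc
a=np.arctan2((A[:,0]*B[:,1]-A[:,1]*B[:,0]).sum(),(A*B).sum());R=np.array([[np.cos(a),-np.sin(a)],[np.sin(a),np.cos(a)]])
o=Wc-R@Mc;print(W,o,np.degrees(a),"resid",(M@R.T+o-W))
json.dump([o.tolist(),a],open("v.json","w"))
E
python3 - <<'E'
from h import *
d=cams.get_image("top")
for n,u,z in [("block",(213,244.5),14),("knobtop",(358.2,208.2),100),("jartop",(180+334/3.3,150+167/3.3),97),("tubtop",(180+714/3.3,150+352/3.3),71),("shaker",(180+634/3.3,150+44/3.3),88),("stop",(180+602/3.3,150+330/3.3),28)]:
    p=ray(d,u,z);print(n,p.round(1),w2v(p).round(1))
k=w2v(ray(d,(358.2,208.2),100))-[105,137];print(k,"crank",-np.arctan2(k[1],k[0]))
for c in[(525.3,104.8),(558.4,30.3),(483.4,-3.5),(451.2,70.2)]:print(w2v(c).round(1))
E
```

```text
[[ 520.9386564  -180.44434885]
 [ 401.05494636 -179.87289819]
 [ 597.64942819 -287.31910046]] [ 461.21336884 -180.4493463 ] -90.54075683377754 resid [[-0.72791527 -0.56183042]
 [ 1.16105019 -0.01961512]
 [-0.43313493  0.58144555]]
block [504.3  50.4  14. ] [-231.3   40.9]
knobtop [ 561.2 -313.5  100. ] [132.1 101.2]
jartop [ 591.  -129.6   97. ] [-52.  129.4]
tubtop [ 442.4 -400.4   71. ] [220.1 -16.7]
shaker [ 675.6 -361.7   88. ] [179.2 216.1]
stop [ 467.4 -329.3   28. ] [148.8   7.5]
[ 27.11546535 -35.76282833] crank 0.922066262219824
[-285.8   61.4]
[-211.7   95.2]
[-177.2   20.5]
[-250.5  -12.4]
```

```bash
cat >> h.py <<'E'
from scipy.spatial.transform import Rotation as Rn
def pose():
    s=arm.read_state();R=Rn.from_quat(s["ee_rot"]).as_matrix()
    a=(np.degrees(np.arctan2(R[1,1],R[0,1])-VA)+90)%180-90
    return s,R,a
def to(x,y,z,ang=None):
    "tool-axes shift (mm) and az (deg) to reach vise x,y, height z, tool-y at vise angle ang"
    s,R,a=pose();t=np.r_[v2w(x,y),z]
    print("vise",w2v(s["position"]).round(1),"z",s["position"][2].round(1),"ang",a.round(2),"F",s["contact_force"].round(1),"w",round(s["gripper_width"],1),"t",round(s["clock"],2))
    print(" shift tool",(R.T@(t-s["position"])).round(1),"az",None if ang is None else round(-(((ang-a)+90)%180-90),2), "tool x in vise deg",np.degrees(np.arctan2(R[1,0],R[0,0])-VA).round(1))
E
python3 - <<'E'
from h import *
to(-258,99.6,230,24.5)
print(v2w(-258,99.6))
E
```

```text
vise [ 407.9 -240.9] z 230.8 ang 20.8 F [-0.   0.9 -0.5] w 85.4 t 0.25
 shift tool [-554.8  501.5    1.3] az -3.7 tool x in vise deg -69.2
[563.24389746  76.59915347]
```

servo_tool(
  commands=[
    [[105,-0.028,0.025,0,0,0,0],[105,-0.028,0.025,0,0,0,0],[105,-0.028,0.025,0,0,0,0],[105,-0.028,0.025,0,0,0,0],[105,-0.028,0.025,0,0,0,0],[105,-0.028,0.025,0,0,0,0],[105,-0.028,0.025,0,0,0,0],[105,-0.028,0.025,0,0,0,0],[105,-0.028,0.025,0,0,0,0],[105,-0.028,0.025,0,0,0,0]],
  ],
)

```text
clock: 1.08
position: [393.0, -253.0, 231.5]
ee_rot: [-0.176, 0.984, -0.0, 0.0]
contact_force: [1.0, 0.2, -0.2]
gripper_width: 50.4
grasp_force: 0.0
```

servo_tool(
  commands=[
    [[105,-0.028,0.025,0,0,0,0],[105,-0.028,0.025,0,0,0,0],[105,-0.028,0.025,0,0,0,0],[105,-0.028,0.025,0,0,0,0],[105,-0.028,0.025,0,0,0,0],[105,-0.028,0.025,0,0,0,0],[105,-0.028,0.025,0,0,0,0],[105,-0.028,0.025,0,0,0,0],[105,-0.028,0.025,0,0,0,0],[105,0,0,0,0,0,-3.7]],
  ],
)

```text
clock: 1.92
position: [553.9, 48.4, 230.8]
ee_rot: [-0.211, 0.978, 0.0, 0.001]
contact_force: [0.5, -1.2, -0.2]
gripper_width: 50.1
grasp_force: 0.0
```

```bash
python3 - <<'E'
from h import *
to(-258,99.6,60,24.5)
d=cams.get_image("wrist");cv2.imwrite("pics/w1.png",d["frame"])
E
```

```text
vise [-229.8   90.5] z 230.8 ang 24.85 F [ 0.5 -1.2 -0.2] w 50.1 t 1.92
 shift tool [-19.8  21.8 170.8] az 0.35 tool x in vise deg -65.1
```

View pics/w1.png

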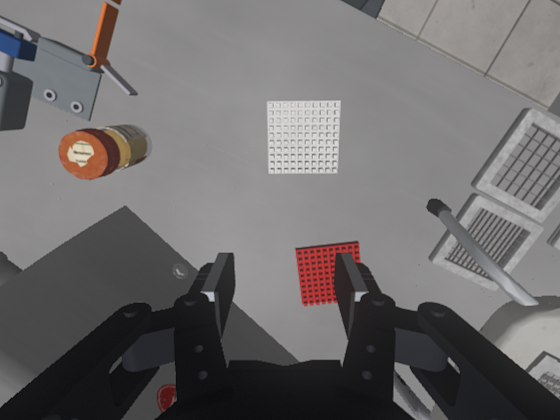

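The wrist view shows the white block at (304,137), aligned with the image axes, so the angle is right. The grey machine is at lower left, so I'll check its clearance and refine the block position.

```bash
python3 - <<'E'
from h import *
d=cams.get_image("wrist");f=cv2.cvtColor(d["frame"],cv2.COLOR_BGR2HSV)
m=((f[...,2]>150)&(f[...,1]<40)).astype(np.uint8);m[:,:240]=0;m[:,360:]=0;m[:80]=0;m[200:]=0
m=cv2.morphologyEx(m,cv2.MORPH_CLOSE,np.ones((7,7)));r=cv2.minAreaRect(big(m))
W=np.array([w2v(ray(d,p,15)) for p in cv2.boxPoints(r)]);print(r,W.round(1).tolist(),W.mean(0))
e=W[1]-W[0];print(np.degrees(np.arctan2(e[1],e[0])),np.linalg.norm(e))
t=cams.get_image("top")
for u in[(275,178),(133,133)]:print("machine",w2v(ray(t,u,0)).round(1))
print("red",w2v(ray(t,(172,193),14)).round(1))
c=W.mean(0);g=np.radians(24.5);n=np.array([-np.sin(g),np.cos(g)])
to(*(c+65*n),40,24.5)
E
```

```text
((293.3078918457031, 150.76742553710938), (93.57657623291016, 105.19068908691406), 5.440331935882568) [[-193.1, 135.4], [-157.0, 21.5], [-253.0, -13.5], [-299.7, 97.7]] [-225.69736101   60.27436909]
-72.42602105095655 119.50655734741363
machine [-63.2 215.2]
machine [-449.2  362.6]
red [-337.4  182.8]
vise [-225.3   87.4] z 230.8 ang 24.49 F [-0.7 -0.5 -0.6] w 50.0 t 2.07
 shift tool [-40.7  11.6 190.8] az -0.01 tool x in vise deg -65.5
```

servo_tool(
  commands=[
    [[105,-0.025,0.025,0,0,0,0],[105,0,0,0.028,0,0,0],[105,0,0,0.028,0,0,0],[105,0,0,0.028,0,0,0],[105,0,0,0.028,0,0,0],[105,0,0,0.028,0,0,0],[105,0,0,0.028,0,0,0],[105,0,0,0.028,0,0,0],[105,0,0,0.02,0,0,0],[105,0,0,0,0,0,0]],
  ],
)

```text
clock: 2.9
position: [560.2, 74.2, 11.4]
ee_rot: [-0.206, 0.979, -0.001, -0.005]
contact_force: [-0.6, -0.4, -0.5]
gripper_width: 50.0
grasp_force: 0.0
```

```bash
python3 - <<'E'
from h import *
to(-258,99.6,4,24.5)
d=cams.get_image("wrist");cv2.imwrite("pics/w2.png",d["frame"])
E
```

```text
vise [-255.6   96.6] z 11.4 ang 24.28 F [-0.6 -0.4 -0.5] w 50.0 t 2.9
 shift tool [-3.8  1.   7.4] az -0.22 tool x in vise deg -65.7
```

View pics/w2.png

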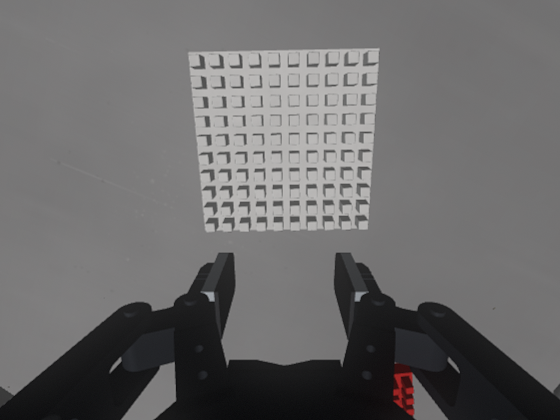

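The tool is centred on the block's far face with about 8 mm of gap. I'll push, turning the block square as it goes.

servo_tool(
  commands=[
    [[105,0,0,0.003,0,0,0],[105,0,0,0.003,0,0,0],[105,0.004,0,0,0,0,0],[105,0.004,0,0,0,0,0],[105,0.004,0,0,0,0,0],[105,0.004,0,0,0,0,0],[105,0.004,0,0,0,0,0]],
  ],
)

```text
clock: 3.53
position: [546.0, 68.8, 10.1]
ee_rot: [-0.208, 0.978, 0.0, 0.001]
contact_force: [1.4, 1.0, 0.7]
gripper_width: 50.3
grasp_force: 0.8
```

servo_tool(
  commands=[
    [[105,0.002,-0.0023,0,0,0,2.45],[105,0.002,-0.0023,0,0,0,2.45],[105,0.002,-0.0023,0,0,0,2.45],[105,0.002,-0.0023,0,0,0,2.45],[105,0.002,-0.0023,0,0,0,2.45],[105,0.002,-0.0023,0,0,0,2.45],[105,0.002,-0.0023,0,0,0,2.45],[105,0.002,-0.0023,0,0,0,2.45],[105,0.002,-0.0023,0,0,0,2.45],[105,0.002,-0.0023,0,0,0,2.45]],
  ],
)

```text
clock: 4.37
position: [532.2, 42.0, 10.1]
ee_rot: [0.005, 1.0, 0.0, 0.001]
contact_force: [2.2, -0.3, 1.0]
gripper_width: 50.3
grasp_force: 0.8
```

```bash
python3 - <<'E'
from h import *
to(-222,54,4,0)
d=cams.get_image("wrist");cv2.imwrite("pics/w3.png",d["frame"])
E
```

```text
vise [-223.1   68.8] z 10.1 ang -0.06 F [ 2.2 -0.3  1. ] w 50.3 t 4.37
 shift tool [14.9 -1.1  6. ] az -0.06 tool x in vise deg 269.9
```

View pics/w3.png

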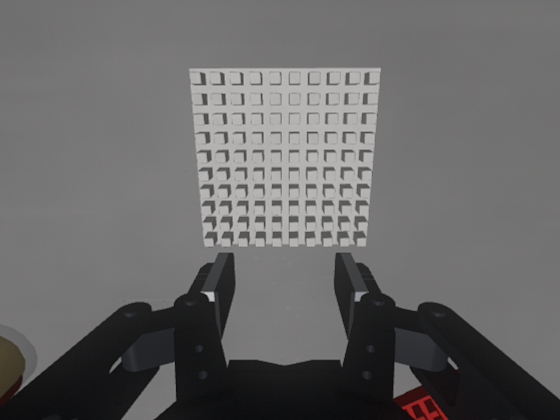

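The block has turned square with the tool, with its near edge centred at (285,246). I'll lower a bit for better engagement and finish the sideways push.

servo_tool(
  commands=[
    [[105,-0.003,0,0,0,0,0],[105,-0.001,0,0.003,0,0,0],[105,0,0,0.003,0,0,0],[105,0.003,0,0,0,0,0],[105,0.004,0,0,0,0,0],[105,0.004,0,0,0,0,0],[105,0.004,0,0,0,0,0],[105,0.003,0,0,0,0,0],[105,0,0,0,0,0,0]],
  ],
)

```text
clock: 5.17
position: [516.2, 41.9, 3.4]
ee_rot: [0.005, 1.0, -0.0, -0.0]
contact_force: [-0.5, 0.4, 0.4]
gripper_width: 50.2
grasp_force: 0.0
```

```bash
python3 - <<'E'
from h import *
to(-222,54,4,0)
for n in("wrist","top"):
    d=cams.get_image(n);f=cv2.cvtColor(d["frame"],cv2.COLOR_BGR2HSV)
    m=((f[...,2]>140)&(f[...,1]<40)).astype(np.uint8);z=np.zeros_like(m)
    if n=="wrist": z[50:252,180:390]=m[50:252,180:390]
    else: z[215:295,190:260]=m[215:295,190:260]
    z=cv2.morphologyEx(z,cv2.MORPH_OPEN,np.ones((3,3)))if n=="wrist" else z
    z=cv2.morphologyEx(z,cv2.MORPH_CLOSE,np.ones((9,9)) if n=="wrist" else np.ones((5,5)));r=cv2.minAreaRect(big(z))
    W=np.array([w2v(ray(d,p,15)) for p in cv2.boxPoints(r)]);print(n,r,W.round(1).tolist(),W.mean(0).round(1))
E
```

```text
vise [-222.8   52.9] z 3.4 ang 0.02 F [-0.5  0.4  0.4] w 50.2 t 5.17
 shift tool [-1.1 -0.8 -0.6] az 0.02 tool x in vise deg 270.0
wrist ((285.5, 158.0), (186.0, 199.0), 90.0) [[-184.6, -39.3], [-261.9, -39.5], [-269.8, 39.8], [-177.3, 40.0]] [-2.234e+02  2.000e-01]
top ((216.5054931640625, 260.64794921875), (32.79233169555664, 32.126121520996094), 87.87889862060547) [[-265.0, 41.4], [-182.3, 40.7], [-181.4, -43.0], [-262.8, -42.2]] [-222.9   -0.8]
```

servo_tool(
  commands=[
    [[105,-0.008,0,0,0,0,0],[105,0,0,-0.03,0,0,0],[105,0,0,-0.03,0,0,0],[105,0.03,0.033,0,0,0,0],[105,0.031,0.032,0,0,0,0],[105,0,0,0,0,0,-7],[105,0,0,0,0,0,-7],[105,0,0,0,0,0,-7],[105,0,0,0,0,0,-7],[105,0,0,0,0,0,-7]],
  ],
)

```text
clock: 6.1
position: [469.5, 103.6, 63.5]
ee_rot: [-0.299, 0.954, 0.0, 0.0]
contact_force: [-0.4, 0.3, -0.3]
gripper_width: 50.0
grasp_force: 0.0
```

```bash
python3 - <<'E'
from h import *
to(-288,0,63,90)
print(arm.read_state()["joints"].round(2))
E
```

```text
vise [-284.1    5.6] z 63.5 ang 35.39 F [-0.4  0.3 -0.3] w 50.0 t 6.1
 shift tool [2.3 6.4 0.5] az -54.61 tool x in vise deg -54.6
[ 0.56  0.35 -0.56  0.   -0.67 -1.52]
```

servo_tool(
  commands=[
    [[105,0.002,0.006,0,0,0,-6.8],[105,0,0,0,0,0,-6.8],[105,0,0,0,0,0,-6.8],[105,0,0,0,0,0,-6.8],[105,0,0,0,0,0,-6.8],[105,0,0,0,0,0,-6.8],[105,0,0,0,0,0,-6.8],[105,0,0,0,0,0,-7],[105,0,0,0,0,0,0]],
  ],
)

```text
clock: 6.85
position: [464.4, 107.2, 63.4]
ee_rot: [-0.702, 0.712, -0.0, 0.0]
contact_force: [-0.2, -0.2, 0.4]
gripper_width: 50.2
grasp_force: 0.0
```

```bash
python3 - <<'E'
from h import *
to(-288,0,4,90)
E
```

```text
vise [-287.6    0.5] z 63.4 ang 89.72 F [-0.2 -0.2  0.4] w 50.2 t 6.85
 shift tool [-0.4  0.5 59.4] az -0.28 tool x in vise deg -0.3
```

servo_tool(
  commands=[
    [[105,0,0,0.029,0,0,-0.3],[105,0,0,0.029,0,0,0],[105,0.006,0,0,0,0,0],[105,0.008,0,0,0,0,0],[105,0.012,0,0,0,0,0],[105,0.012,0,0,0,0,0],[105,0.012,0,0,0,0,0],[105,0.012,0,0,0,0,0],[105,0.012,0,0,0,0,0],[105,0.012,0,0,0,0,0]],
  ],
)

```text
clock: 7.68
position: [463.5, 19.9, 6.2]
ee_rot: [-0.703, 0.711, -0.001, 0.001]
contact_force: [-0.2, 1.3, 1.5]
gripper_width: 50.3
grasp_force: 1.0
```

servo_tool(
  commands=[
    [[105,0.012,0,0,0,0,0],[105,0.012,0,0,0,0,0],[105,0.012,0,0,0,0,0],[105,0.012,0,0,0,0,0],[105,0.012,0,0,0,0,0],[105,0.009,0,0,0,0,0],[105,0.005,0,0,0,0,0],[105,0,0,0,0,0,0]],
  ],
)

```text
clock: 8.35
position: [461.5, -54.3, 5.4]
ee_rot: [-0.703, 0.712, 0.0, -0.0]
contact_force: [-0.5, 0.4, 0.2]
gripper_width: 50.5
grasp_force: 0.0
```

```bash
python3 - <<'E'
from h import *
to(42,0,4,90)
d=cams.get_image("wrist");cv2.imwrite("pics/w4.png",d["frame"])
f=cv2.cvtColor(d["frame"],cv2.COLOR_BGR2HSV)
m=((f[...,2]>140)&(f[...,1]<40)).astype(np.uint8);z=np.zeros_like(m);z[50:252,170:400]=m[50:252,170:400]
z=cv2.morphologyEx(z,cv2.MORPH_OPEN,np.ones((3,3)));z=cv2.morphologyEx(z,cv2.MORPH_CLOSE,np.ones((9,9)));r=cv2.minAreaRect(big(z))
W=np.array([w2v(ray(d,p,15)) for p in cv2.boxPoints(r)]);print(r,W.round(1).tolist(),W.mean(0).round(1))
E
```

```text
vise [-126.2   -0.9] z 5.4 ang 89.8 F [-0.5  0.4  0.2] w 50.5 t 8.35
 shift tool [168.2  -1.5   1.4] az -0.2 tool x in vise deg -0.2
((279.5, 156.5), (185.0, 197.0), 90.0) [[-32.5, 40.0], [-32.6, -37.5], [-112.5, -44.7], [-112.3, 48.1]] [-72.5   1.5]
```

View pics/w4.png

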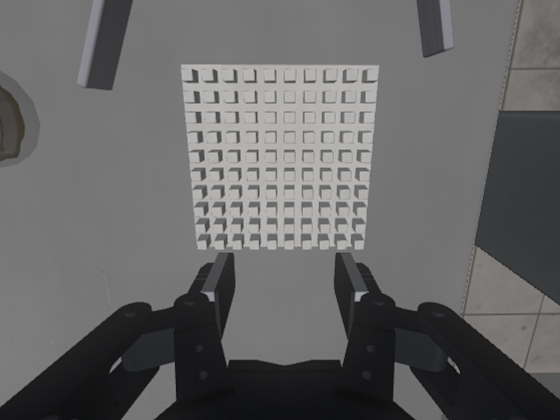

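The block is square at about (-73, 1.5), and the flared mouth is symmetric at (96,88) and (437,50). I'll push it in through the gate.

servo_tool(
  commands=[
    [[105,0.006,0,0.001,0,0,-0.2],[105,0.01,0,0,0,0,0],[105,0.01,0,0,0,0,0],[105,0.01,0,0,0,0,0],[105,0.01,0,0,0,0,0],[105,0.01,0,0,0,0,0],[105,0.01,0,0,0,0,0],[105,0.01,0,0,0,0,0],[105,0.01,0,0,0,0,0],[105,0.01,0,0,0,0,0]],
  ],
)

```text
clock: 9.23
position: [460.9, -150.2, 4.2]
ee_rot: [-0.704, 0.71, 0.0, -0.0]
contact_force: [-1.1, 2.2, 1.5]
gripper_width: 50.2
grasp_force: 1.0
```

servo_tool(
  commands=[
    [[105,0.01,0,0,0,0,0],[105,0.01,0,0,0,0,0],[105,0.01,0,0,0,0,0],[105,0.01,0,0,0,0,0],[105,0.01,0,0,0,0,0],[105,0.008,0,0,0,0,0],[105,0.005,0,0,0,0,0],[105,0,0,0,0,0,0]],
  ],
)

```text
clock: 9.9
position: [460.7, -213.1, 4.2]
ee_rot: [-0.704, 0.71, -0.0, -0.0]
contact_force: [0.4, -0.1, -0.2]
gripper_width: 50.1
grasp_force: 0.0
```

```bash
python3 - <<'E'
from h import *
to(52,0,4,90)
E
```

```text
vise [32.7 -0.2] z 4.2 ang -89.95 F [ 0.4 -0.1 -0.2] w 50.1 t 9.9
 shift tool [19.3 -0.2  0.2] az 0.05 tool x in vise deg 0.0
```

servo_tool(
  commands=[
    [[105,0.004,0,0,0,0,0],[105,0.004,0,0,0,0,0],[105,0.004,0,0,0,0,0],[105,0.003,0,0,0,0,0],[105,0.002,0,0,0,0,0],[105,0.001,0,0,0,0,0]],
  ],
)

```text
clock: 10.4
position: [460.5, -230.2, 4.2]
ee_rot: [-0.704, 0.71, 0.0, -0.0]
contact_force: [0.7, 1.0, -0.7]
gripper_width: 50.0
grasp_force: 0.8
```

servo_tool(
  commands=[
    [[105,0.001,0,0,0,0,0],[105,0.001,0,0,0,0,0],[105,0,0,0,0,0,0]],
  ],
)

```text
clock: 10.65
position: [460.6, -232.2, 4.3]
ee_rot: [-0.704, 0.71, -0.0, -0.0]
contact_force: [0.4, 0.5, -0.5]
gripper_width: 50.2
grasp_force: 0.5
```

servo_tool(
  commands=[
    [[105,0.001,0,0,0,0,0],[105,0,0,0,0,0,0]],
  ],
)

```text
clock: 10.82
position: [460.6, -233.1, 4.3]
ee_rot: [-0.704, 0.71, -0.0, -0.0]
contact_force: [0.1, 1.1, -0.0]
gripper_width: 50.4
grasp_force: 0.5
```

servo_tool(
  commands=[
    [[105,0.001,0,0,0,0,0],[105,0,0,0,0,0,0]],
  ],
)

```text
clock: 10.98
position: [460.6, -233.6, 4.4]
ee_rot: [-0.704, 0.71, 0.0, 0.0]
contact_force: [0.6, 4.5, 1.3]
gripper_width: 50.2
grasp_force: 2.4
```

servo_tool(
  commands=[
    [[105,0.001,0,0,0,0,0],[105,0,0,0,0,0,0]],
  ],
)

```text
clock: 11.15
position: [460.6, -233.8, 4.3]
ee_rot: [-0.704, 0.71, 0.001, 0.0]
contact_force: [0.3, 9.6, 1.6]
gripper_width: 50.0
grasp_force: 5.2
```

Firm contact with the end stop: 9.6 N at TCP x ≈ 53. I'll back off and lift out.

servo_tool(
  commands=[
    [[105,-0.004,0,0,0,0,0],[105,-0.002,0,0,0,0,0],[105,0,0,-0.01,0,0,0],[105,0,0,-0.02,0,0,0],[105,0,0,-0.03,0,0,0],[105,0,0,-0.04,0,0,0],[105,0,0,-0.04,0,0,0],[105,0,0,-0.04,0,0,0],[105,0,0,0,0,0,0],[105,0,0,0,0,0,0]],
  ],
)

```text
clock: 11.98
position: [462.0, -229.5, 187.9]
ee_rot: [-0.704, 0.71, -0.003, 0.002]
contact_force: [-0.3, 0.0, -0.6]
gripper_width: 50.2
grasp_force: 0.0
```

```bash
python3 - <<'E'
from h import *
to(132,101,180,90)
d=cams.get_image("wrist");cv2.imwrite("pics/w5.png",d["frame"])
t=cams.get_image("scene");cv2.imwrite("pics/s5.png",cv2.resize(t["frame"][160:300,230:440],None,fx=2.5,fy=2.5))
a=cv2.resize(d["frame"],None,fx=.95,fy=.95);b=cv2.imread("pics/s5.png")
c=np.zeros((600,800,3),np.uint8);b=cv2.resize(b,(400,267));a=cv2.resize(a,(444,333));c[:333,:444]=a;c[333:,:400]=b
cv2.imwrite("pics/c5.png",c)
E
```

```text
vise [49.   1.2] z 187.9 ang -89.9 F [-0.3  0.  -0.6] w 50.2 t 11.98
 shift tool [ 83.1 -99.6   8.8] az 0.1 tool x in vise deg 0.1
```

View pics/c5.png

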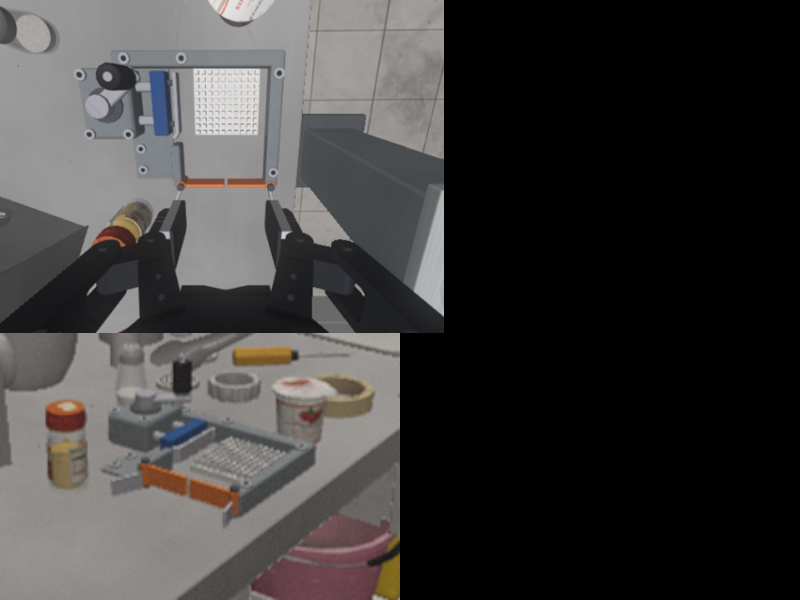

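The gate is shut, and the block lies square against the end stop. Next is the knob: open the gripper, move over it, descend and grip.

servo_tool(
  commands=[
    [[0,0.02,-0.025,0,0,0,0],[0,0.021,-0.025,0,0,0,0],[0,0.021,-0.025,0,0,0,0],[0,0.021,-0.025,0,0,0,0],[0,0,0,0,0,0,0],[0,0,0,0,0,0,0],[0,0,0,0,0,0,0]],
  ],
)

```text
clock: 12.67
position: [558.7, -312.4, 182.0]
ee_rot: [-0.704, 0.71, 0.002, -0.001]
contact_force: [0.5, 0.3, 0.3]
gripper_width: 85.9
grasp_force: 0.0
```

```bash
python3 - <<'E'
from h import *
to(132.2,101.1,70,90)
E
```

```text
vise [131.   98.7] z 182.0 ang -89.92 F [0.5 0.3 0.3] w 85.9 t 12.67
 shift tool [  1.4  -2.9 112. ] az 0.08 tool x in vise deg 0.1
```

servo_tool(
  commands=[
    [[0,0.001,-0.003,0.025,0,0,0],[0,0,0,0.03,0,0,0],[0,0,0,0.03,0,0,0],[0,0,0,0.025,0,0,0],[0,0,0,0,0,0,0],[0,0,0,0,0,0,0]],
  ],
)

```text
clock: 13.17
position: [561.5, -313.0, 73.6]
ee_rot: [-0.705, 0.709, 0.001, -0.001]
contact_force: [0.1, 0.4, 1.5]
gripper_width: 85.4
grasp_force: 0.0
```

servo_tool(
  commands=[
    [[255,0,0,0,0,0,0],[255,0,0,0,0,0,0],[255,0,0,0,0,0,0],[255,0,0,0,0,0,0],[255,0,0,0,0,0,0],[255,0,0,0,0,0,0]],
  ],
)

```text
clock: 13.67
position: [564.2, -314.1, 75.8]
ee_rot: [-0.705, 0.71, -0.002, 0.001]
contact_force: [0.4, 2.0, 3.9]
gripper_width: 22.2
grasp_force: 58.7
```

```bash
cat > circ.py <<'E'
import sys
from h import *
def circ(phi1,n,A=(105,137)):
    s,R,a=pose();p=w2v(s["position"]);q=p-np.array(A)
    print("vise",p.round(1),"z",s["position"][2].round(1),"r",np.hypot(*q).round(1),"phi mod",(-np.arctan2(q[1],q[0])%(2*np.pi)).round(3),"F",s["contact_force"].round(1),"w",round(s["gripper_width"],1),"t",round(s["clock"],1),"axisdeg",np.degrees(np.arctan2(R[1,0],R[0,0])-VA).round(1))
circ(0,0)
phi=np.linspace(.922,9.1,31)
D=np.diff(np.c_[45*np.cos(phi),45*np.sin(phi)],axis=0)/1000
for r in D.round(4):print(r.tolist())
E
python3 circ.py
```

```text
vise [132.7 104.3] z 75.8 r 42.8 phi mod 0.869 F [0.4 2.  3.9] w 22.2 t 13.7 axisdeg 0.1
[-0.0107, 0.006]
[-0.0119, 0.0029]
[-0.0122, -0.0004]
[-0.0117, -0.0037]
[-0.0102, -0.0067]
[-0.0081, -0.0092]
[-0.0053, -0.011]
[-0.0021, -0.012]
[0.0012, -0.0122]
[0.0044, -0.0114]
[0.0073, -0.0098]
[0.0097, -0.0075]
[0.0113, -0.0046]
[0.0122, -0.0013]
[0.0121, 0.002]
[0.0111, 0.0052]
[0.0093, 0.0079]
[0.0068, 0.0102]
[0.0038, 0.0116]
[0.0006, 0.0122]
[-0.0028, 0.0119]
[-0.0059, 0.0107]
[-0.0085, 0.0088]
[-0.0106, 0.0061]
[-0.0118, 0.0031]
[-0.0122, -0.0002]
[-0.0117, -0.0035]
[-0.0103, -0.0065]
[-0.0082, -0.0091]
[-0.0054, -0.011]
```

servo_tool(
  commands=[
    [[255,-0.0107,0.006,0,0,0,0],[255,-0.0119,0.0029,0,0,0,0],[255,-0.0122,-0.0004,0,0,0,0],[255,-0.0117,-0.0037,0,0,0,0],[255,-0.0102,-0.0067,0,0,0,0],[255,0,0,0,0,0,0]],
  ],
)

```text
clock: 14.17
position: [567.5, -255.2, 75.8]
ee_rot: [-0.705, 0.709, -0.001, 0.001]
contact_force: [1.2, 1.6, 7.2]
gripper_width: 22.4
grasp_force: 59.1
```

```bash
python3 circ.py | head -1; python3 -c "
from h import *
t=cams.get_image('top');cv2.imwrite('pics/t6.png',cv2.resize(t['frame'][170:300,270:420],None,fx=4,fy=4))"
```

```text
vise [ 73.8 107. ] z 75.8 r 43.3 phi mod 2.376 F [1.2 1.6 7.2] w 22.4 t 14.2 axisdeg 0.3
```

View pics/t6.png

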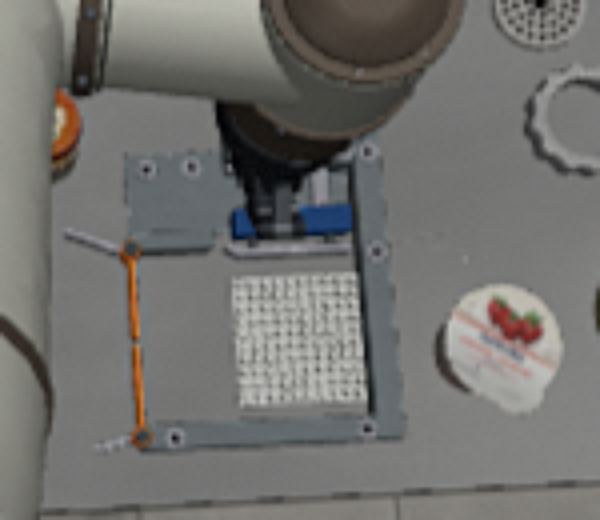

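The jaw has advanced, the block is still square and the gate is shut (leaves at x≈135), and forces are low. I'll keep turning.

servo_tool(
  commands=[
    [[255,-0.0081,-0.0092,0,0,0,0],[255,-0.0053,-0.011,0,0,0,0],[255,-0.0021,-0.012,0,0,0,0],[255,0.0012,-0.0122,0,0,0,0],[255,0.0044,-0.0114,0,0,0,0],[255,0.0073,-0.0098,0,0,0,0],[255,0.0097,-0.0075,0,0,0,0],[255,0.0113,-0.0046,0,0,0,0],[255,0,0,0,0,0,0]],
  ],
)

```text
clock: 14.97
position: [643.8, -276.6, 75.8]
ee_rot: [-0.705, 0.71, -0.001, -0.0]
contact_force: [-1.0, -3.2, 7.0]
gripper_width: 22.4
grasp_force: 59.3
```

```bash
python3 circ.py | head -1
```

```text
vise [ 94.4 183.5] z 75.8 r 47.7 phi mod 4.489 F [-1.  -3.2  7. ] w 22.4 t 15.0 axisdeg 0.1
```

servo_tool(
  commands=[
    [[255,0.0122,-0.0013,0,0,0,0],[255,0.0121,0.002,0,0,0,0],[255,0.0111,0.0052,0,0,0,0],[255,0.0093,0.0079,0,0,0,0],[255,0.0068,0.0102,0,0,0,0],[255,0.0038,0.0116,0,0,0,0],[255,0.0006,0.0122,0,0,0,0],[255,-0.0028,0.0119,0,0,0,0],[255,-0.0059,0.0107,0,0,0,0],[255,0,0,0,0,0,0]],
  ],
)

```text
clock: 15.8
position: [571.9, -321.7, 75.8]
ee_rot: [-0.705, 0.71, -0.001, 0.0]
contact_force: [-1.3, -0.1, 7.5]
gripper_width: 22.6
grasp_force: 59.4
```

```bash
sed -i 's/^circ(0,0)/circ(0,0,(104,139))/' circ.py; python3 circ.py | head -1
```

```text
vise [140.2 112. ] z 75.8 r 45.2 phi mod 0.642 F [-1.3 -0.1  7.5] w 22.6 t 15.8 axisdeg 0.1
```

servo_tool(
  commands=[
    [[255,-0.0085,0.0088,0,0,0,0],[255,-0.0106,0.0061,0,0,0,0],[255,-0.0118,0.0031,0,0,0,0],[255,-0.0122,-0.0002,0,0,0,0],[255,-0.0117,-0.0035,0,0,0,0],[255,-0.0103,-0.0065,0,0,0,0],[255,-0.0082,-0.0091,0,0,0,0],[255,-0.0054,-0.011,0,0,0,0],[255,0,0,0,0,0,0]],
  ],
)

```text
clock: 16.55
position: [587.2, -243.2, 75.8]
ee_rot: [-0.705, 0.709, -0.001, 0.0]
contact_force: [0.3, -1.4, 6.7]
gripper_width: 22.1
grasp_force: 59.4
```

```bash
python3 circ.py | head -1
```

```text
vise [ 61.6 126.6] z 75.8 r 44.2 phi mod 2.857 F [ 0.3 -1.4  6.7] w 22.1 t 16.6 axisdeg 0.3
```

Crank is at ≈9.1 rad. Releasing and lifting off.

servo_tool(
  commands=[
    [[90,0,0,0,0,0,0],[90,0,0,0,0,0,0],[90,0,0,0,0,0,0],[90,0,0,-0.015,0,0,0],[90,0,0,-0.03,0,0,0],[90,0,0,-0.04,0,0,0],[90,0,0,-0.04,0,0,0],[90,-0.04,0.01,0,0,0,0],[90,-0.04,0.01,0,0,0,0],[90,-0.04,0.01,0,0,0,0]],
  ],
)

```text
clock: 17.38
position: [554.8, -122.8, 199.1]
ee_rot: [-0.704, 0.711, 0.001, 0.0]
contact_force: [1.0, 0.0, -0.1]
gripper_width: 55.1
grasp_force: 0.0
```

servo_tool(
  commands=[
    [[90,-0.04,0.03,0,0,0,0],[90,-0.02,0.03,0,0,0,0],[90,0,0.03,0,0,0,0],[90,0,0,0,0,0,0]],
  ],
)

```text
clock: 17.72
position: [465.0, -68.8, 198.3]
ee_rot: [-0.705, 0.709, 0.002, -0.002]
contact_force: [-0.3, -0.2, -0.4]
gripper_width: 55.1
grasp_force: 0.0
```

```bash
python3 -c "
from h import *
to(0,0,100,90)
d=cams.get_image('wrist');cv2.imwrite('pics/w7.png',d['frame'])"
```

```text
vise [-111.6    2.8] z 198.3 ang -89.79 F [-0.3 -0.2 -0.4] w 55.1 t 17.72
 shift tool [111.7   2.6  98.2] az 0.21 tool x in vise deg 0.2
```

View pics/w7.png

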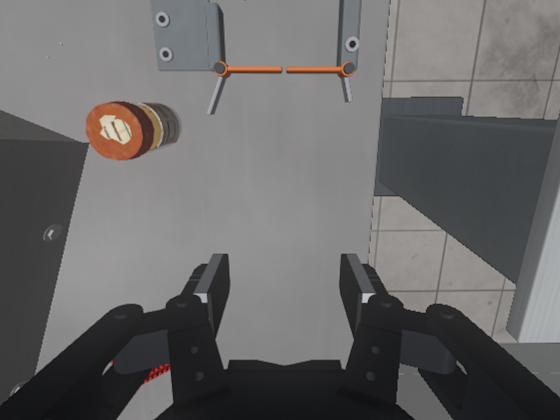

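The gate is shut (leaves at row 70) and the jar is standing. I'll check the block, jaw and bystanders numerically from the top camera.

```bash
python3 -c "
from h import *
d=cams.get_image('top');f=cv2.cvtColor(d['frame'],cv2.COLOR_BGR2HSV)
m=((f[...,2]>140)&(f[...,1]<40)).astype(np.uint8);z=np.zeros_like(m);z[234:277,320:365]=m[234:277,320:365]
print(m[225:285,345].tolist())
z=cv2.morphologyEx(z,cv2.MORPH_CLOSE,np.ones((5,5)));r=cv2.minAreaRect(big(z))
print(r,w2v(ray(d,r[0],15)).round(1))
m=((f[...,0]>100)&(f[...,0]<125)&(f[...,1]>120)).astype(np.uint8);z=np.zeros_like(m);z[205:260,320:365]=m[205:260,320:365]
r=cv2.minAreaRect(big(z));print('blue',r,w2v(ray(d,r[0],34)).round(1))
t=cv2.imread('pics/top0.png').astype(int);g=d['frame'].astype(int)
for n,(x,y) in dict(jar=(281,202),tub=(396,257),shaker=(371,165)).items():print(n,np.abs(g-t)[y-14:y+14,x-12:x+12].mean().round(1))
"
```

```text
[0, 0, 0, 0, 0, 0, 0, 0, 0, 0, 0, 0, 0, 0, 0, 0, 0, 0, 1, 1, 1, 1, 0, 1, 1, 0, 0, 1, 0, 0, 1, 0, 0, 1, 1, 1, 1, 1, 1, 1, 1, 1, 1, 1, 1, 1, 1, 1, 1, 0, 0, 0, 0, 0, 0, 0, 0, 0, 0, 0]
((344.4815368652344, 256.66766357421875), (35.11252212524414, 31.839792251586914), 86.8201675415039) [104.3  -6. ]
blue ((343.5252685546875, 235.40467834472656), (6.861611366271973, 29.31779670715332), 86.42366790771484) [102.9  46.1]
jar 9.0
tub 1.2
shaker 3.9
```

```bash
python3 -c "
from bench import ticket
print(ticket.job_done())"
```

```text
the job is handed in; nothing more can be done
None
```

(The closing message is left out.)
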